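Grade a moulded sample in the slot gauge

TASK

Take the sample out of the yellow-framed well of the grey stand and find the narrowest slot of the light blue spring-mounted gauge that its blade goes into, trying the slots gently by feel: never force it. Leave it in that slot, fully home with its flange flat on the gauge, let go of it, and leave the other samples and everything else on the table alone.

Things in the scene. Friction and masses are not known exactly. Their poses are not given: they have to be found in the camera images.
- gauge_bed: Grey tray, fixed, 110 (x) x 170 (y) x 36 mm, holding the gauge; origin under its centre, axes as the gauge's: z up, x along the slots, +y towards the narrowest. The gauge rides in it on springs: its top is 60 mm above the table at rest; it sinks up to 8 mm under a push, from about 5 N on, 2 N more per mm, and is solid after that.
- gauge: Light blue slot gauge, block 80 (x) x 140 (y) x 45 mm high, sprung up and down only; origin under its centre, 45 mm below its top face. More than 35 N from a sample spoils it.
- gauge_hole0 (a point): The gauge has five parallel slots in its top, 25 mm apart, narrow and deep to wide and shallow, each 44 mm long, upright walls, 1 mm bevel. This point: middle of the mouth, at the top face, of the narrowest slot (one black dot): 5 mm wide, 36 mm deep. x along the slot, y across it, from wide to narrow.
- gauge_hole1 (a point): Middle of the mouth of the gauge's slot with 2 black dots, 8 mm wide, 32 mm deep, 25 mm from the narrowest slot along the gauge's -y; same axes.
- gauge_hole2 (a point): Middle of the mouth of the gauge's slot with 3 black dots, 11 mm wide, 27 mm deep, 50 mm from the narrowest slot along the gauge's -y; same axes.
- gauge_hole3 (a point): Middle of the mouth of the gauge's slot with 4 black dots, 14 mm wide, 22 mm deep, 75 mm from the narrowest slot along the gauge's -y; same axes.
- gauge_hole4 (a point): Middle of the mouth of the gauge's slot with 5 black dots, 17 mm wide, 17 mm deep, 100 mm from the narrowest slot along the gauge's -y; same axes. The widest slot.
- stand_hole0 (a point): Grey sample stand, fixed, 160 (x) x 150 x 45 mm high, with three wells. This point: middle of the mouth, at the stand's top face, of the well framed in yellow. The sample to be graded hangs here by its flange, its length along this point's x. The other wells lie 82 mm further along +x and 42 mm to either side (y).
- sample_a_grip (a point): Centre of the red grip bar of sample A (one of three alike; any may be in the framed well): bar 40 (x) x 14 (y) x 44 mm high, on a red flange 60 x 22 x 8 mm, on a white blade 40 mm long (x). This point is 30 mm above the flange's underside. x along the sample, y through its thickness, z up. 50 to 100 g.
- sample_a: Sample A as a whole, origin at the middle of its flange's underside, axes as above. Its blade, unlike the others', is of unknown thickness (y), 5.5 to 14 mm, and height, 18 to 32 mm: about 1.5 mm of play in the narrowest slot that takes it, where it goes fully home; 1.5 mm too thick for the next narrower slot; too high for any wider slot, where it stands 3 mm or more proud.
- sample_b_grip (a point): Centre of the red grip bar of sample B (one of three alike; any may be in the framed well): bar 40 (x) x 14 (y) x 44 mm high, on a red flange 60 x 22 x 8 mm, on a white blade 40 mm long (x). This point is 30 mm above the flange's underside. x along the sample, y through its thickness, z up. 50 to 100 g.
- sample_b: Sample B as a whole, origin at the middle of its flange's underside, axes as above. Its blade, unlike the others', is of unknown thickness (y), 5.5 to 14 mm, and height, 18 to 32 mm: about 1.5 mm of play in the narrowest slot that takes it, where it goes fully home; 1.5 mm too thick for the next narrower slot; too high for any wider slot, where it stands 3 mm or more proud.
- sample_c_grip (a point): Centre of the red grip bar of sample C (one of three alike; any may be in the framed well): bar 40 (x) x 14 (y) x 44 mm high, on a red flange 60 x 22 x 8 mm, on a white blade 40 mm long (x). This point is 30 mm above the flange's underside. x along the sample, y through its thickness, z up. 50 to 100 g.
- sample_c: Sample C as a whole, origin at the middle of its flange's underside, axes as above. Its blade, unlike the others', is of unknown thickness (y), 5.5 to 14 mm, and height, 18 to 32 mm: about 1.5 mm of play in the narrowest slot that takes it, where it goes fully home; 1.5 mm too thick for the next narrower slot; too high for any wider slot, where it stands 3 mm or more proud.
- tub_big: Bystander: white tub with a red lid, up to 104 mm across and 47 mm high. Origin under its centre. Leave it alone.
- tub_mid: Bystander: white tub with a red lid, up to 104 mm across and 47 mm high. Origin under its centre. Leave it alone.
- tub_small: Bystander: white tub with a red lid, up to 104 mm across and 47 mm high. Origin under its centre. Leave it alone.
- jar_green: Bystander: small screw-top jar, 40 mm across and 44 mm high. Origin under its centre. Leave it alone.
- jar_yellow: Bystander: small screw-top jar, 40 mm across and 44 mm high. Origin under its centre. Leave it alone.
- pot_orange: Bystander: coloured bottle-neck pot, 84 mm across and 64 mm high. Origin under its centre. Leave it alone.
- pot_purple: Bystander: coloured bottle-neck pot, 84 mm across and 64 mm high. Origin under its centre. Leave it alone.
There are look-alikes about, which are no part of the job. What is shaped like the sample_a but green or purple is not meant.

How it is judged (in metres and radians):
On the way, in this order (a step that is already met when the one before it is completed fails the run):
1. a sample is lifted clear of the stand (height (world z) of any of sample_a_grip, sample_b_grip, sample_c_grip above 0.105 m), for 0.1 s.
2. that sample is fully home in the narrowest slot that takes it ((((horizontal distance between sample_a_grip and gauge_hole0 below 0.005 m or horizontal distance between sample_a_grip and gauge_hole1 below 0.005 m or horizontal distance between sample_a_grip and gauge_hole2 below 0.005 m or horizontal distance between sample_a_grip and gauge_hole3 below 0.005 m or horizontal distance between sample_a_grip and gauge_hole4 below 0.005 m) and z of sample_a_grip in the frame of gauge_hole0 between 0.027 and 0.0318 m and angle between sample_a_grip's own z axis and vertical below 0.06 rad and angle between the x axis of sample_a_grip and the x axis of gauge_hole0, either way round below 0.1 rad) or ((horizontal distance between sample_b_grip and gauge_hole0 below 0.005 m or horizontal distance between sample_b_grip and gauge_hole1 below 0.005 m or horizontal distance between sample_b_grip and gauge_hole2 below 0.005 m or horizontal distance between sample_b_grip and gauge_hole3 below 0.005 m or horizontal distance between sample_b_grip and gauge_hole4 below 0.005 m) and z of sample_b_grip in the frame of gauge_hole0 between 0.027 and 0.0318 m and angle between sample_b_grip's own z axis and vertical below 0.06 rad and angle between the x axis of sample_b_grip and the x axis of gauge_hole0, either way round below 0.1 rad) or ((horizontal distance between sample_c_grip and gauge_hole0 below 0.005 m or horizontal distance between sample_c_grip and gauge_hole1 below 0.005 m or horizontal distance between sample_c_grip and gauge_hole2 below 0.005 m or horizontal distance between sample_c_grip and gauge_hole3 below 0.005 m or horizontal distance between sample_c_grip and gauge_hole4 below 0.005 m) and z of sample_c_grip in the frame of gauge_hole0 between 0.027 and 0.0318 m and angle between sample_c_grip's own z axis and vertical below 0.06 rad and angle between the x axis of sample_c_grip and the x axis of gauge_hole0, either way round below 0.1 rad))), for 0.2 s.
At the end, for the whole second after the job is handed in: The yellow-framed well is empty, its sample stands in the narrowest slot that takes its blade (within 5 mm in plan, upright within 0.06 rad, in line with the slot within 0.1 rad, flange down on the gauge within 1.8 mm), released and at rest; the other two samples are within 10 mm of where they were ((((horizontal distance between sample_a_grip and gauge_hole0 below 0.005 m or horizontal distance between sample_a_grip and gauge_hole1 below 0.005 m or horizontal distance between sample_a_grip and gauge_hole2 below 0.005 m or horizontal distance between sample_a_grip and gauge_hole3 below 0.005 m or horizontal distance between sample_a_grip and gauge_hole4 below 0.005 m) and z of sample_a_grip in the frame of gauge_hole0 between 0.027 and 0.0318 m and angle between sample_a_grip's own z axis and vertical below 0.06 rad and angle between the x axis of sample_a_grip and the x axis of gauge_hole0, either way round below 0.1 rad) or distance of sample_a_grip from where it was at the start of the episode below 0.01 m) and (((horizontal distance between sample_b_grip and gauge_hole0 below 0.005 m or horizontal distance between sample_b_grip and gauge_hole1 below 0.005 m or horizontal distance between sample_b_grip and gauge_hole2 below 0.005 m or horizontal distance between sample_b_grip and gauge_hole3 below 0.005 m or horizontal distance between sample_b_grip and gauge_hole4 below 0.005 m) and z of sample_b_grip in the frame of gauge_hole0 between 0.027 and 0.0318 m and angle between sample_b_grip's own z axis and vertical below 0.06 rad and angle between the x axis of sample_b_grip and the x axis of gauge_hole0, either way round below 0.1 rad) or distance of sample_b_grip from where it was at the start of the episode below 0.01 m) and (((horizontal distance between sample_c_grip and gauge_hole0 below 0.005 m or horizontal distance between sample_c_grip and gauge_hole1 below 0.005 m or horizontal distance between sample_c_grip and gauge_hole2 below 0.005 m or horizontal distance between sample_c_grip and gauge_hole3 below 0.005 m or horizontal distance between sample_c_grip and gauge_hole4 below 0.005 m) and z of sample_c_grip in the frame of gauge_hole0 between 0.027 and 0.0318 m and angle between sample_c_grip's own z axis and vertical below 0.06 rad and angle between the x axis of sample_c_grip and the x axis of gauge_hole0, either way round below 0.1 rad) or distance of sample_c_grip from where it was at the start of the episode below 0.01 m) and horizontal distance between each of sample_a_grip, sample_b_grip, sample_c_grip and stand_hole0 above 0.04 m and linear speed of each of sample_a, sample_b, sample_c below 0.02 m/s and contact force between each of sample_a, sample_b, sample_c and the fingers below 0.05 N); the robot touches nothing.
It fails at once if a sample is forced: more than 35 N between a sample and the gauge (contact force between any of sample_a, sample_b, sample_c and gauge above 35 N).
It fails at once if a second sample is taken or disturbed by more than 15 mm (distance of each of sample_a_grip, sample_b_grip from where it was at the start of the episode above 0.015 m or distance of each of sample_a_grip, sample_c_grip from where it was at the start of the episode above 0.015 m or distance of each of sample_b_grip, sample_c_grip from where it was at the start of the episode above 0.015 m).
It fails at once if a bystander is moved more than 20 mm (distance of any of tub_big, tub_mid, tub_small, jar_green, jar_yellow, pot_orange, pot_purple from where it was at the start of the episode above 0.02 m).
It also fails if it takes over 64 s, if anything falls off the work surface, if the arm or the gripper's body presses on something with over 40 N, if the wrist force passes 120 N, or if a joint passes its speed limit or range.

ROBOT

A 6-joint arm with a two-finger parallel gripper is mounted at the origin on the work surface. World frame = base frame: x ahead of the robot, y to its left, z up, the work surface at z = 0. Lengths are in mm, angles in rad, forces in N, time in s.
With the tool pointing down it reaches from about 400 to 925 mm from the base axis. Payload 12.5 kg.
Tool frame: the origin (TCP) lies midway between the tips of the shut fingers; the grasp point (between the pads) lies 19 mm behind it; z points along the fingers, y is the direction in which the jaws open and shut (so a half turn about z gives the same grasp; the last joint's range is limited). The gripper opens to 95 mm and grips with 3 to 60 N. Pads are 20 mm wide; open, the fingers measure 119 mm over their backs; the gripper's body (75 mm by 180 mm) begins 59 mm behind the grasp point.
Start: joints at [1.233, 0.491, 1.559, -0, 1.092, -0.106], TCP at [143.563, 608.306, 214.661] pointing down, gripper open.
Joint ranges: [-3.1, 3.1], [-0.84, 2.19], [0.05, 2.79], [-1.13, 4.28], [0.06, 2.93], [-2.69, 2.69]. Speed limits (rad/s): [2.22, 2.22, 2.79, 3.14, 3.14, 3.14].

INTERFACE

Orientations are given as [roll, pitch, yaw] about the fixed x, y, z axes, in that order (R = Rz(yaw) Ry(pitch) Rx(roll)).
In Python, from cell import env gives the robot as it stands.
- The arm moves only by the tool servo_tool, never from a script. Its argument "plan" is a list of rows, each a list of 7 numbers: the shift along the tool's x, y, z in m, then the turn, a rotation vector about the tool's x, y, z in degrees, then the opening in per cent of the stroke, from 0 (shut) to 100 (fully open). In form: [[dx, dy, dz, wx, wy, wz, jaw], ...]. A call has 1 to 8 rows; each row shifts and turns the pose as measured when the row begins, along the tool's axes as they then stand; what a row does not reach is not made up. A row lasts 1/12 s, in which the tool goes at most 41.7 mm and 7.16 degrees, less where a joint would pass 70% of its speed; a pose out of reach is approached as far as the arm can. A call is refused whole if a number of a shift passes 0.0417 or a number of a turn 7.16, either way. A call with a gripper value outside its range is refused whole. The fingers move at their own pace and stop on an object; the grip force is fixed at half the most. Time passes only in rows, so rows that do not move let the fingers close. It gives the time, the measured TCP pose, the force and the opening at its end, in the units of the state.
- env.state(): the state, without advancing time (a new reading comes with each control period).
- env.read_camera(name): name is "side" or "top"; returns a dict with "img" (400x640x3 uint8, blue, green, red), "intrinsics" (3x3 intrinsics, pixels), "R" (3x3) and "t" (3): a world point X has camera coordinates R X + t. Camera axes: x right, y down, z forward; pixel columns grow to the right and rows downward; lengths in mm; the calibration is good to about 2 mm. A picture is of the moment at which its call begins. There is no depth.
- env.job_done(): hands the job in, once; it reports no verdict.
The state is a dict: "t": time; "joints": joint angles; "qvel": joint speeds; "tau": joint torques, N m; "eef_pos": TCP position; "tcp_rot": TCP orientation; "ft_force": force on the tool from outside, world axes, zero at the start; "moment": the same for the moment, N m; "opening": opening from 0.0 (shut) to 1.0 (fully open).
Only numpy, scipy, OpenCV 4.12 (cv2) and the standard library are available. Lean on these libraries where they do the work, as an engineer would, in place of code of your own. Each camera call takes 0.05 s, during which the arm holds its last target. There are 200 camera calls.

## Working session

There is one attempt and no reset: what is moved stays moved. The work goes in short steps, Python scripts to look and compute and a tool call to move; the robot and the scene stay as the last step left them, time stands still between calls to the robot, and variables do not carry over. Pictures are saved under pics/ and viewed, about 8 in all and at most 12, crops included, and the job is handed in when it is done.

Besides the shell and the picture viewer there is one more tool, called after ">>>" as a command line: name --pt "numbers of a row" for each row, then --argument value for the rest. servo_tool: Moves the arm, as the interface text tells. Its arguments: {"type":"object","properties":{"plan":{"type":"array","items":{"type":"array","items":{"type":"number"}}}},"required":["plan"]}

```bash
ls; mkdir -p pics; python3 - <<'E'
from cell import env
import cv2,numpy as np
np.set_printoptions(suppress=True,precision=4)
print(env.state())
for n in("top","side"):
    c=env.read_camera(n); cv2.imwrite(f"pics/{n}0.png",c["img"]); print(n,c["intrinsics"],c["R"],c["t"])
E
```

```text
pics
{'t': 0.0, 'joints': array([ 1.2334,  0.4916,  1.5595, -0.    ,  1.0917, -0.1056]), 'qvel': array([ 0.    ,  0.001 ,  0.0004,  0.0009,  0.0005, -0.0005]), 'tau': array([  0.0019, -61.267 , -25.8183,   0.0693,   0.0483,  -0.0001]), 'eef_pos': array([143.4763, 608.0361, 214.0398]), 'tcp_rot': array([-3.1404, -0.0001,  2.9098]), 'ft_force': array([ 0.5965, -0.1077,  0.2643]), 'moment': array([ 0.0266, -0.0421,  0.0027]), 'opening': 0.9989400213352938}
top [[498.6784   0.     317.7602]
 [  0.     498.6784 195.6337]
 [  0.       0.       1.    ]] [[ 0.0159 -0.9996  0.0218]
 [-0.9873 -0.0191 -0.1577]
 [ 0.158  -0.019  -0.9872]] [ -31.8207  590.1263 1377.9266]
side [[486.3004   0.     312.2626]
 [  0.     486.3004 198.1104]
 [  0.       0.       1.    ]] [[ 0.9854 -0.1695  0.0159]
 [-0.1041 -0.6739 -0.7315]
 [ 0.1347  0.7192 -0.6817]] [-588.6666   96.8212 1414.118 ]
```

View pics/top0.png

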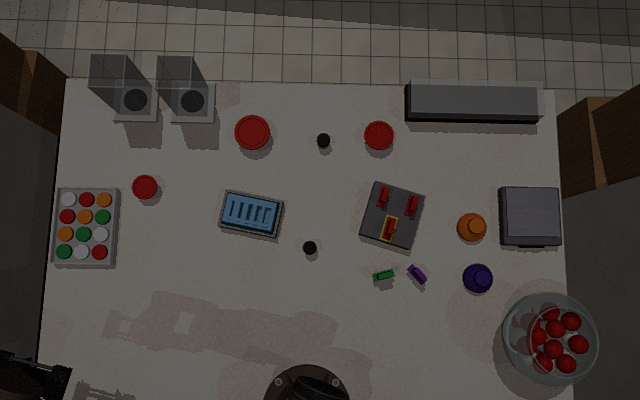

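View pics/side0.png

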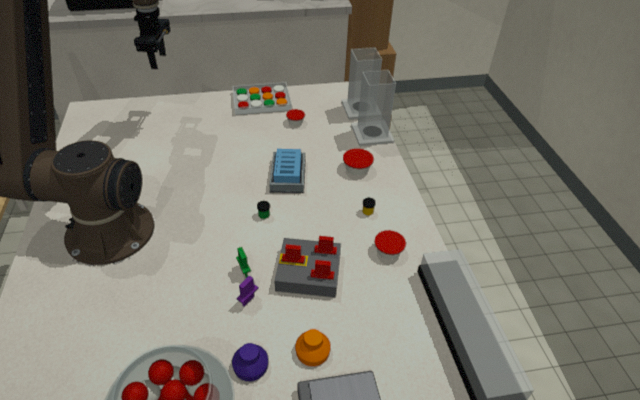

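The top view shows the gauge near px (250,213), the stand near (392,215) and the yellow-framed well near (390,230). The two sample look-alikes are at (384,275) and (417,274).

```bash
cat >h.py <<'E'
from cell import env
import cv2,numpy as np
np.set_printoptions(suppress=True,precision=3)
def cast(c,uv,z):
    uv=np.atleast_2d(uv).astype(float); K,R,t=c["intrinsics"],c["R"],c["t"]
    d=np.c_[uv,np.ones(len(uv))]@np.linalg.inv(K).T@R; o=-R.T@t
    return o+d*((z-o[2])/d[:,2])[:,None]
def proj(c,X):
    p=(np.atleast_2d(X)@c["R"].T+c["t"])@c["intrinsics"].T
    return p[:,:2]/p[:,2:]
def blobs(m,amin=8):
    cs,_=cv2.findContours(m.astype(np.uint8),cv2.RETR_EXTERNAL,cv2.CHAIN_APPROX_NONE)
    return [k for k in cs if cv2.contourArea(k)>amin]
def rect(c,k,z):
    P=cast(c,k[:,0],z)[:,:2].astype(np.float32)
    (x,y),(w,h),a=cv2.minAreaRect(P)
    if w<h:w,h,a=h,w,a+90
    return np.array([x,y,w,h,(a+90)%180-90])
E
python3 - <<'E'
from h import *
for n in("top","side"):
    c=env.read_camera(n); im=c["img"]; hsv=cv2.cvtColor(im,cv2.COLOR_BGR2HSV); H,S,V=[hsv[...,i].astype(int) for i in range(3)]
    print(n)
    blue=(H>95)&(H<112)&(S>60)&(V>90)
    for k in blobs(blue,300): print(" blue",cv2.boundingRect(k),rect(c,k,60)); bk=k
    box=cv2.boundingRect(bk)
    fill=np.zeros(H.shape,np.uint8); cv2.drawContours(fill,[cv2.convexHull(bk)],-1,1,-1)
    fill=cv2.erode(fill,np.ones((3,3)))
    for k in blobs((fill>0)&~blue,5): print("  slot",cv2.boundingRect(k),rect(c,k,60))
    yel=(H>22)&(H<34)&(S>120)&(V>90)
    for k in blobs(yel,15): print(" yel",cv2.boundingRect(k),rect(c,k,45))
    red=((H<8)|(H>172))&(S>140)&(V>60)
    for k in blobs(red,15):
        if 60<0 or (340<k[:,0,0].mean()<450 if n=="top" else 270<k[:,0,0].mean()<350): print(" red",cv2.boundingRect(k),rect(c,k,97))
    if n=="top":
        a=cv2.resize(im[180:250,210:440],None,fx=3.4,fy=3.4,interpolation=cv2.INTER_CUBIC)
    else:
        b=np.hstack([im[140:200,250:320],im[230:300,270:340][:60]]); b=cv2.resize(b,(782,335),interpolation=cv2.INTER_CUBIC)
cv2.imwrite("pics/z.png",cv2.convertScaleAbs(np.vstack([a[:, :782],b]),alpha=1.5))
E
```

```text
top
 blue (222, 194, 54, 37) [539.403 171.934 138.481  78.678  79.291]
  slot (262, 207, 10, 17) [530.893 122.632  44.656  19.843 -11.147]
  slot (253, 205, 10, 17) [535.387 147.772  45.811  15.724 -12.008]
  slot (245, 204, 8, 16) [539.562 171.979  45.564  12.988 -11.756]
  slot (237, 202, 7, 16) [544.839 196.272  44.819  10.324 -10.563]
  slot (229, 200, 6, 16) [549.832 220.775  43.718   7.519 -11.45 ]
 red (383, 217, 13, 21) [ 497.42  -216.87    56.88    22.102  -16.302]
 red (405, 195, 13, 20) [ 561.816 -278.856   56.036   23.15   -17.162]
 red (377, 186, 12, 21) [ 585.203 -199.293   56.12    20.932  -17.593]
 red (364, 121, 30, 28) [ 760.64  -188.975   82.225   78.64   -88.765]
side
 blue (273, 149, 28, 34) [539.768 153.116 166.96   85.053  81.284]
 yel (279, 253, 29, 13) [ 506.072 -224.845   75.083   34.671  -17.531]
 yel (363, 207, 11, 8) [749.094 -76.498  29.571  28.636 -17.091]
 red (311, 260, 23, 19) [ 566.987 -308.811   56.474   54.096   80.35 ]
 red (282, 244, 23, 19) [ 505.941 -248.071   56.664   55.904   72.654]
 red (314, 236, 23, 18) [ 589.953 -230.997   59.073   56.404   78.194]
 red (287, 109, 18, 12) [600.842 380.602  66.489  60.836 -82.06 ]
 red (275, 92, 10, 6) [562.443 519.959  35.144  33.593  81.774]
```

View pics/z.png

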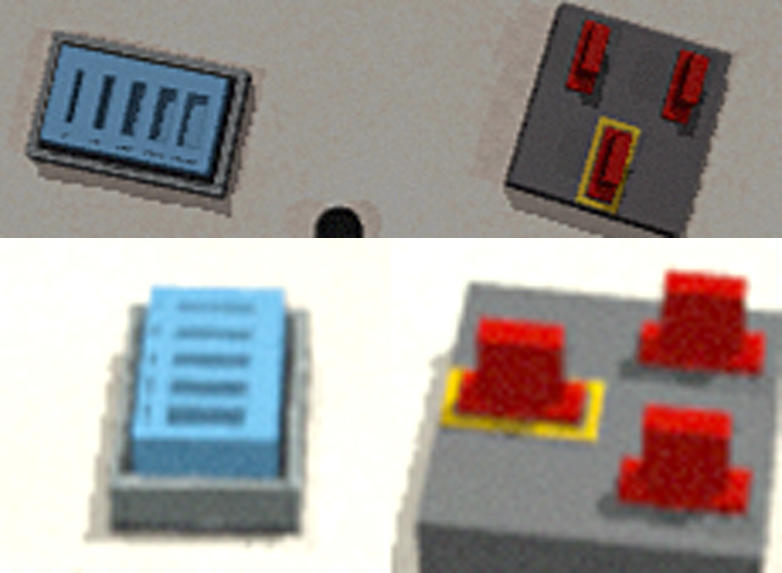

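Crop: the one-dot, narrowest slot is at the gauge's left end (+y world, near px (232,208)), and the yellow frame is at (389,228). One more measurement: the frame in the top view and the bars' top faces.

```bash
python3 - <<'E'
from h import *
c=env.read_camera("top"); im=c["img"]; hsv=cv2.cvtColor(im,cv2.COLOR_BGR2HSV); H,S,V=[hsv[...,i].astype(int) for i in range(3)]
box=np.zeros(H.shape,bool); box[175:260,350:435]=1
yel=(H>18)&(H<38)&(S>90)&(V>50)&box
pts=np.vstack(blobs(yel,2)); k=cv2.convexHull(pts)
print("frame",rect(c,k,45))
red=((H<8)|(H>172))&(S>120)&(V>40)&box
for k in blobs(red): print("red all",rect(c,k,90)); m=np.zeros(H.shape,np.uint8);cv2.drawContours(m,[k],-1,1,-1); v=V[m>0]; print(np.percentile(v,[5,25,50,75,95]))
st=(S<60)&(V<75)&box
for k in blobs(st,500): print("stand top?",rect(c,cv2.convexHull(k),45))
# predicted silhouettes of bar for centre = frame centre
s=env.read_camera("side"); im=s["img"]; hsv=cv2.cvtColor(im,cv2.COLOR_BGR2HSV); H,S,V=[hsv[...,i].astype(int) for i in range(3)]
yel=(H>18)&(H<38)&(S>90)&(V>50); yel[:240]=0; yel[280:]=0
k=cv2.convexHull(np.vstack(blobs(yel,2))); P=cv2.approxPolyDP(k,2.5,True); print("side frame corners",P[:,0].tolist(),"\n",cast(s,P[:,0],45)[:,:2])
# side slots: dark pixels vs blue top
g=im[145:190,268:305]; vb=cv2.cvtColor(g,cv2.COLOR_BGR2GRAY)
print("slot hole0..4 pred px side",proj(s,[[549.8-4.73*i,220.8-24.54*i,60] for i in range(5)]))
print(vb[:,20].tolist())
E
```

```text
frame [ 501.725 -223.212   76.275   36.138  -17.076]
red all [ 497.766 -217.708   57.992   22.622  -16.302]
[31.15 58.   77.5  83.   88.  ]
red all [ 562.216 -280.775   57.322   25.803  -16.421]
[44.  57.  79.5 84.  90.1]
red all [ 585.657 -201.142   57.395   23.33   -16.628]
[39.  57.5 79.  85.5 93. ]
stand top? [ 532.24  -232.127  180.088  156.962  -16.464]
side frame corners [[280, 253], [307, 255], [306, 265], [279, 263]] 
 [[ 474.842 -197.218]
 [ 545.307 -215.446]
 [ 537.181 -248.801]
 [ 468.056 -231.016]]
slot hole0..4 pred px side [[287.022 151.753]
 [286.577 156.434]
 [286.122 161.225]
 [285.657 166.129]
 [285.18  171.15 ]]
[177, 176, 178, 161, 128, 122, 110, 100, 115, 125, 120, 100, 93, 112, 125, 109, 81, 83, 110, 122, 107, 75, 82, 106, 116, 98, 76, 78, 100, 125, 110, 82, 73, 72, 77, 74, 73, 81, 102, 96, 68, 65, 65, 66, 66]
```

>>> servo_tool --pt "-0.04 -0.014 0 0 0 0 60" --pt "-0.04 -0.014 0 0 0 0 60" --pt "-0.04 -0.014 0 0 0 0 60" --pt "-0.04 -0.014 0 0 0 0 60" --pt "-0.04 -0.014 0 0 0 0 60" --pt "-0.04 -0.014 0 0 0 0 60" --pt "-0.04 -0.014 0 0 0 0 60" --pt "-0.04 -0.014 0 0 0 0 60"

```text
t: 0.97
eef_pos: [423.5, 429.8, 213.8]
tcp_rot: [3.141, -0.001, 2.922]
ft_force: [-0.1, 1.1, 0.3]
opening: 0.606
```

>>> servo_tool --pt "-0.0137 -0.039 0 0 0 0.25 45" --pt "-0.0137 -0.039 0 0 0 0.25 45" --pt "-0.0137 -0.039 0 0 0 0.25 45" --pt "-0.0137 -0.039 0 0 0 0.25 45" --pt "-0.0137 -0.039 0 0 0 0.25 45" --pt "-0.0137 -0.039 0 0 0 0.25 45" --pt "-0.0137 -0.039 0 0 0 0.25 45" --pt "-0.0137 -0.039 0 0 0 0.25 45"

```text
t: 1.63
eef_pos: [461.2, 98.7, 211.9]
tcp_rot: [3.139, 0.001, 2.885]
ft_force: [1.2, 0.3, -0.6]
opening: 0.45
```

```bash
cat >>h.py <<'E'
from scipy.spatial.transform import Rotation as Ro
def goto(x,y,z,yawdeg):
    s=env.state(); R=Ro.from_euler("xyz",s["tcp_rot"])
    d=R.inv().apply(np.array([x,y,z])-s["eef_pos"])
    T=Ro.from_euler("xyz",[np.pi,0,np.radians(yawdeg)])
    w=np.degrees((R.inv()*T).as_rotvec())
    print("t %.2f pos"%s["t"],s["eef_pos"],"rot",np.degrees(s["tcp_rot"]),"F",s["ft_force"],"\n tool shift mm",d,"turn",w,"rows@40",np.linalg.norm(d)/40)
E
python3 -c "from h import *; goto(503.5,-223.2,130,163.4)"
```

```text
t 1.63 pos [461.223  98.701 211.95 ] rot [179.863   0.083 165.291] F [ 1.196  0.308 -0.598] 
 tool shift mm [-122.509 -300.812   81.408] turn [0.138 0.081 1.891] rows@40 8.371213290727503
```

>>> servo_tool --pt "-0.0153 -0.0378 0 0 0 0.3 45" --pt "-0.0153 -0.0378 0 0 0 0.3 45" --pt "-0.0153 -0.0378 0.005 0 0 0.3 45" --pt "-0.0153 -0.0378 0.005 0 0 0.2 45" --pt "-0.0153 -0.0378 0.01 0 0 0.2 45" --pt "-0.0153 -0.0378 0.01 0 0 0.2 45" --pt "-0.0153 -0.0378 0.01 0 0 0.2 45" --pt "-0.0153 -0.0363 0.01 0 0 0.2 45"

```text
t: 2.3
eef_pos: [495.9, -228.4, 165.6]
tcp_rot: [3.139, 0.009, 2.849]
ft_force: [1.1, -0.5, -0.3]
opening: 0.449
```

>>> servo_tool --pt "0 0 0 0 0 0 45"

```text
t: 2.38
eef_pos: [496.0, -233.9, 163.8]
tcp_rot: [3.14, 0.009, 2.845]
ft_force: [-0.8, -0.9, 0.9]
opening: 0.45
```

```bash
python3 - <<'E'
from h import *
goto(503.5,-223.2,61,163.4)
c=env.read_camera("side");t=env.read_camera("top")
a=cv2.resize(c["img"][200:300,250:350],(500,500),interpolation=cv2.INTER_CUBIC)
cv2.imwrite("pics/s1.png",cv2.convertScaleAbs(a,alpha=1.3))
E
```

```text
t 2.38 pos [ 496.019 -233.934  163.845] rot [179.897   0.523 163.024] F [-0.751 -0.85   0.87 ] 
 tool shift mm [ -3.083  12.265 102.9  ] turn [ 0.102  0.523 -0.376] rows@40 2.5918460675915282
```

View pics/s1.png

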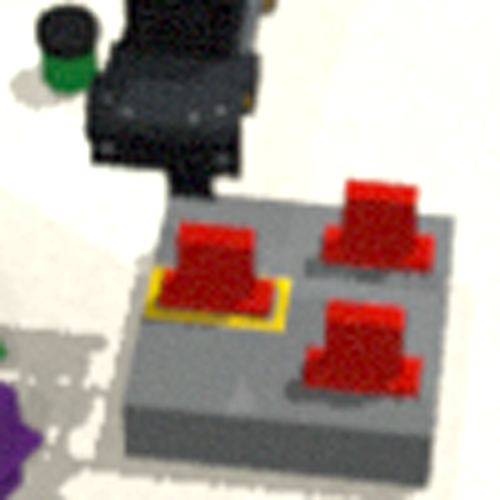

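The crop shows the finger (px 192,190) behind and above the framed sample, as expected at 165 mm height. Correcting by 12 mm and descending.

>>> servo_tool --pt "-0.003 0.0125 0.01 0.1 0.4 -0.3 45" --pt "0 0 0.02 0 0 0 45" --pt "0 0 0.02 0 0 0 45" --pt "0 0 0 0 0 0 45"

```text
t: 2.82
eef_pos: [503.8, -212.1, 114.2]
tcp_rot: [3.141, 0.003, 2.856]
ft_force: [-0.2, 0.8, -0.6]
opening: 0.454
```

```bash
python3 -c "from h import *; goto(503.5,-223.2,61,163.4)"
```

```text
t 2.82 pos [ 503.794 -212.12   114.211] rot [179.966   0.18  163.619] F [-0.229  0.765 -0.573] 
 tool shift mm [ -2.676 -10.745  53.214] turn [0.034 0.18  0.219] rows@40 1.3588352492791462
```

>>> servo_tool --pt "-0.001 -0.005 0 0 0.1 0.1 45" --pt "0 -0.003 0 0 0 0 45" --pt "0 0 0 0 0 0 45" --pt "0 0 0 0 0 0 45"

```text
t: 3.15
eef_pos: [504.0, -216.4, 116.2]
tcp_rot: [3.141, 0.002, 2.86]
ft_force: [-0.3, 1.0, 0.3]
opening: 0.448
```

```bash
python3 -c "from h import *; goto(503.5,-223.2,61,163.4)"
```

```text
t 3.15 pos [ 503.96  -216.386  116.184] rot [179.974   0.091 163.853] F [-0.344  0.994  0.347] 
 tool shift mm [-1.365 -6.699 55.184] turn [0.027 0.091 0.453] rows@40 1.3901362025640194
```

>>> servo_tool --pt "-0.001 -0.005 0 0 0.1 0.4 45" --pt "0 -0.003 0.005 0 0 0 45" --pt "0 0 0.01 0 0 0 45" --pt "0 0 0.01 0 0 0 45" --pt "0 0 0 0 0 0 45"

```text
t: 3.57
eef_pos: [503.3, -226.0, 91.3]
tcp_rot: [-3.141, 0.004, 2.851]
ft_force: [-0.5, -0.5, -0.5]
opening: 0.448
```

```bash
python3 -c "from h import *; goto(503.5,-223.2,62,163.4)"
```

```text
t 3.57 pos [ 503.269 -225.966   91.256] rot [-179.958    0.242  163.362] F [-0.488 -0.498 -0.536] 
 tool shift mm [ 0.695  2.737 29.251] turn [-0.042  0.242 -0.038] rows@40 0.7346784869306068
```

>>> servo_tool --pt "0 0.0015 0.01 0 0.2 0 45" --pt "0 0.001 0.01 0 0 0 45" --pt "0 0 0.006 0 0 0 45" --pt "0 0 0 0 0 0 45" --pt "0 0 0 0 0 0 45"

```text
t: 3.98
eef_pos: [503.3, -222.9, 60.4]
tcp_rot: [3.141, -0.003, 2.851]
ft_force: [0.0, -0.2, 0.2]
opening: 0.448
```

```bash
python3 -c "from h import *; goto(503.5,-223.2,62,163.4)"
```

```text
t 3.98 pos [ 503.288 -222.907   60.376] rot [179.99   -0.18  163.347] F [ 0.033 -0.185  0.211] 
 tool shift mm [-0.282 -0.22  -1.625] turn [ 0.01  -0.18  -0.053] rows@40 0.0415836900020151
```

Close gently.

>>> servo_tool --pt "0 0 -0.001 0 -0.1 0 25" --pt "0 0 0 0 0 0 18" --pt "0 0 0 0 0 0 12" --pt "0 0 0 0 0 0 5" --pt "0 0 0 0 0 0 0" --pt "0 0 0 0 0 0 0" --pt "0 0 0 0 0 0 0"

```text
t: 4.57
eef_pos: [503.8, -223.1, 62.7]
tcp_rot: [-3.141, 0.001, 2.851]
ft_force: [0.8, 0.4, -0.4]
opening: 0.144
```

```bash
python3 -c "from h import *; goto(503.5,-223.2,62,163.4); print(env.state()['opening']*95)"
```

```text
t 4.57 pos [ 503.812 -223.097   62.687] rot [-179.983    0.041  163.358] F [ 0.812  0.398 -0.415] 
 tool shift mm [ 0.27  -0.188  0.687] turn [-0.017  0.041 -0.042] rows@40 0.01904490250949805
13.633022686090701
```

Gripped: the opening is 13.6 mm, against a 14 mm bar. Lifting.

>>> servo_tool --pt "0 0 -0.006 0 0 0 0" --pt "0 0 -0.01 0 0 0 0" --pt "0 0 -0.015 0 0 0 0" --pt "0 0 -0.02 0 0 0 0" --pt "0 0 -0.02 0 0 0 0" --pt "0 0 -0.01 0 0 0 0" --pt "0 0 0 0 0 0 0" --pt "0 0 0 0 0 0 0"

```text
t: 5.23
eef_pos: [503.5, -222.9, 152.0]
tcp_rot: [-3.141, 0.002, 2.851]
ft_force: [0.1, 0.5, -1.5]
opening: 0.145
```

```bash
python3 - <<'E'
from h import *
goto(540,172,150,169.1); print(env.state()['opening']*95)
E
```

```text
t 5.23 pos [ 503.51  -222.934  151.95 ] rot [-179.969    0.096  163.354] F [ 0.08   0.536 -1.543] 
 tool shift mm [ 78.174 388.837   1.611] turn [-0.035  0.094 -5.746] rows@40 9.91552099655817
13.760289958738413
```

>>> servo_tool --pt "0.004 0.02 0 0 0 -0.7 0" --pt "0.0075 0.037 0 0 0 -0.7 0" --pt "0.0075 0.037 0 0 0 -0.7 0" --pt "0.0075 0.037 0 0 0 -0.7 0" --pt "0.0075 0.037 0 0 0 -0.7 0" --pt "0.0075 0.037 0 0 0 -0.7 0" --pt "0.0075 0.037 0 0 0 -0.7 0" --pt "0.0075 0.037 0 0 0 -0.7 0"

```text
t: 5.9
eef_pos: [515.4, 66.1, 148.0]
tcp_rot: [-3.139, -0.001, 2.942]
ft_force: [0.2, 1.0, -1.2]
opening: 0.15
```

>>> servo_tool --pt "0.005 0.03 0 0 0 0 0" --pt "0.003 0.02 0 0 0 0 0" --pt "0.002 0.01 0 0 0 0 0" --pt "0 0.005 0 0 0 0 0" --pt "0 0 0 0 0 0 0" --pt "0 0 0 0 0 0 0"

```text
t: 6.4
eef_pos: [515.8, 140.5, 144.8]
tcp_rot: [-3.138, -0.007, 2.95]
ft_force: [0.0, -0.2, -1.0]
opening: 0.147
```

```bash
python3 - <<'E'
from h import *
goto(540,172,150,169.1); print(env.state()['opening']*95)
s=env.read_camera("side");t=env.read_camera("top"); np.savez("c1.npz",**{k+n:c[k] for n,c in(("s",s),("t",t)) for k in c})
p=env.state()["eef_pos"]; u=proj(s,p)[0].astype(int); v=proj(t,p)[0].astype(int); print(u,v)
f=lambda im,q:cv2.resize(cv2.convertScaleAbs(im[q[1]-30:q[1]+40,q[0]-30:q[0]+40],alpha=1.4),(395,395),interpolation=cv2.INTER_CUBIC)
cv2.imwrite("pics/h1.png",np.hstack([f(s["img"],u),f(t["img"],v)]))
E
```

```text
t 6.40 pos [515.806 140.507 144.784] rot [-179.802   -0.376  169.012] F [ 0.044 -0.159 -0.962] 
 tool shift mm [-17.713  35.509  -5.455] turn [-0.198 -0.376 -0.087] rows@40 1.0013665297464345
13.939161617513726
[278 146] [256 216]
```

View pics/h1.png

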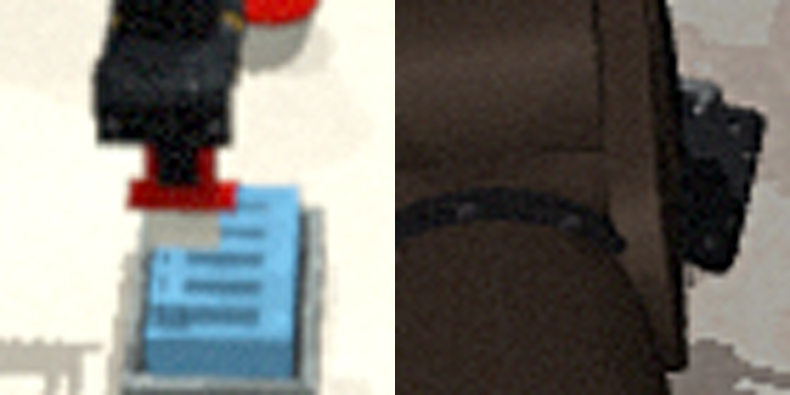

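Side crop: the sample hangs level over the gauge, with the white blade at zoomed px (150–220, 210–247). The top camera's view is blocked by the arm. Next I measure the blade height and the sample's offset in hand.

```bash
python3 - <<'E'
from h import *
s=env.read_camera("side"); st=env.state(); p=st["eef_pos"]; R=Ro.from_euler("xyz",st["tcp_rot"]).as_matrix()
ex=-R[:,0]; ey=R[:,1]; U=p-[0,0,17.7]
print("tcp",p)
im=s["img"]; hsv=cv2.cvtColor(im,cv2.COLOR_BGR2HSV); H,S,V=[hsv[...,i].astype(int) for i in range(3)]
box=np.zeros(H.shape,bool); box[140:200,262:300]=1
red=((H<8)|(H>172))&(S>120)&box
k=max(blobs(red),key=cv2.contourArea); print("red box",cv2.boundingRect(k))
ys,xs=np.where(red); 
for r in range(170,181): q=xs[ys==r]; print(r,(q.min(),q.max(),len(q)) if len(q) else "",end=" ")
print("\npred flange near-bottom edge ends",proj(s,[U-ey*11+ex*30*k for k in(-1,1)]), "top far", proj(s,[U-ey*11+ex*30*k+[0,0,8] for k in(-1,1)]))
for h,w in((21,12.5),(26,9.5),(31,6.5)): print(h,proj(s,[U-ey*w/2+ex*20*k-[0,0,h] for k in(-1,1)]).ravel())
x0=int(proj(s,U)[0,0])
print("cols S"); print(S[140:192:1,x0-4].tolist()); print(V[140:192,x0-4].tolist())
print("row blade S")
rb=int(proj(s,U-np.array([0,0,12]))[0,1]); print(rb,"start",x0-14); print(S[rb,x0-14:x0+15].tolist()); print(S[rb+1,x0-14:x0+15].tolist())
E
```

```text
tcp [515.983 139.979 145.004]
red box (271, 141, 19, 12)
170  171  172  173  174  175  176  177  178  179  180  
pred flange near-bottom edge ends [[269.115 153.108]
 [288.693 153.728]] top far [[268.998 151.025]
 [288.648 151.647]]
21 [272.777 157.657 285.674 158.066]
26 [272.88  158.627 285.739 159.034]
31 [272.982 159.591 285.804 159.997]
cols S
[85, 153, 183, 236, 202, 251, 255, 242, 255, 237, 255, 255, 210, 66, 22, 22, 26, 23, 23, 13, 78, 113, 111, 122, 117, 116, 123, 126, 122, 127, 134, 127, 129, 125, 127, 124, 126, 136, 122, 132, 138, 122, 75, 26, 14, 22, 18, 15, 15, 14, 17, 18]
[15, 20, 39, 53, 63, 62, 67, 78, 77, 84, 84, 84, 90, 104, 116, 114, 117, 120, 124, 117, 117, 122, 140, 148, 148, 152, 162, 164, 165, 153, 116, 114, 117, 124, 151, 154, 115, 107, 109, 104, 107, 107, 112, 116, 113, 80, 71, 69, 70, 72, 73, 56]
row blade S
154 start 265
[19, 18, 18, 18, 20, 22, 21, 16, 18, 15, 22, 22, 20, 17, 27, 27, 27, 39, 39, 41, 37, 5, 77, 93, 101, 124, 120, 122, 122]
[18, 16, 16, 19, 18, 19, 20, 19, 13, 18, 22, 24, 22, 19, 21, 18, 22, 22, 24, 18, 22, 17, 101, 127, 119, 122, 121, 122, 116]
```

Blade bottom edge at row 159.8 matches a 31 mm blade, so slot 1 (two dots) is the first candidate. Because calibration offsets are ~2 mm, I compare sample and gauge in the same (side) camera.

```bash
python3 - <<'E'
from h import *
s=env.read_camera("side"); im=cv2.imread("pics/side0.png"); g=im.astype(float); S=cv2.cvtColor(im,cv2.COLOR_BGR2HSV)[...,1].astype(float)
a=np.radians(-10.9); ex=np.array([np.cos(a),np.sin(a),0]); ey=np.array([-ex[1],ex[0],0]); C=np.array([539.6,172,60])
def cross(v,lo,th): # subpixel crossings
    i=np.where(np.diff(np.sign(v-th)))[0]; return [lo+k+(th-v[k])/(v[k+1]-v[k]) for k in i]
for r in(154,155,159,164,169):
    # y coord on gauge of this row
    f=min(np.linspace(-70,70,1401),key=lambda y:abs(proj(s,C+ey*y)[0,1]-r))
    print(r,"y=%.1f"%f,"blue edges",np.round(cross(S[r,262:312],262,70),1),"pred",proj(s,[C+ey*f-ex*40,C+ey*f+ex*40])[:,0])
G=cv2.cvtColor(im,cv2.COLOR_BGR2GRAY).astype(float)
for i in range(5):
    h=C+ey*(50-25*i); q=proj(s,[h-ex*22,h,h+ex*22]); r=int(round(q[1,1])); 
    col=G[r-3:r+4,277:295].mean(1); print(i,q.round(1).tolist(),"rows",r-3,col.round(0).tolist()," cols",np.round(G[r,276:298]).tolist())
E
```

```text
154 y=37.7 blue edges [275.1 300.8] pred [274.396 298.741]
155 y=32.4 blue edges [274.8 301. ] pred [274.272 298.676]
159 y=11.4 blue edges [274.5 300.8] pred [273.773 298.415]
164 y=-14.4 blue edges [273.8 300.6] pred [273.147 298.087]
169 y=-39.5 blue edges [273.5 300.5] pred [272.523 297.761]
0 [[280.1, 151.6], [286.8, 151.7], [293.4, 151.9]] rows 149 [128.0, 123.0, 115.0, 106.0, 116.0, 123.0, 120.0]  cols [119.0, 118.0, 116.0, 124.0, 122.0, 114.0, 100.0, 100.0, 102.0, 100.0, 102.0, 103.0, 101.0, 101.0, 99.0, 97.0, 101.0, 102.0, 103.0, 110.0, 122.0, 125.0]
1 [[279.6, 156.2], [286.3, 156.4], [293.1, 156.6]] rows 153 [116.0, 123.0, 120.0, 106.0, 99.0, 116.0, 124.0]  cols [109.0, 103.0, 108.0, 124.0, 120.0, 112.0, 101.0, 96.0, 96.0, 99.0, 99.0, 98.0, 103.0, 106.0, 108.0, 105.0, 105.0, 107.0, 112.0, 117.0, 122.0, 125.0]
2 [[279.1, 161.0], [285.9, 161.2], [292.7, 161.4]] rows 158 [116.0, 124.0, 113.0, 92.0, 96.0, 115.0, 121.0]  cols [111.0, 95.0, 121.0, 125.0, 116.0, 91.0, 80.0, 79.0, 82.0, 85.0, 81.0, 84.0, 83.0, 83.0, 87.0, 88.0, 88.0, 84.0, 99.0, 121.0, 124.0, 122.0]
3 [[278.5, 165.9], [285.4, 166.1], [292.3, 166.3]] rows 163 [115.0, 121.0, 109.0, 87.0, 91.0, 110.0, 117.0]  cols [102.0, 107.0, 123.0, 121.0, 99.0, 81.0, 75.0, 78.0, 76.0, 74.0, 77.0, 79.0, 76.0, 77.0, 76.0, 77.0, 77.0, 83.0, 105.0, 125.0, 125.0, 126.0]
4 [[278.0, 170.9], [284.9, 171.1], [291.9, 171.3]] rows 168 [110.0, 117.0, 100.0, 85.0, 85.0, 105.0, 123.0]  cols [101.0, 125.0, 126.0, 113.0, 77.0, 75.0, 75.0, 74.0, 74.0, 74.0, 70.0, 74.0, 77.0, 72.0, 74.0, 76.0, 75.0, 88.0, 114.0, 123.0, 125.0, 124.0]
```

In the side view the slots and the flange show the same +1.5 px column bias. TCP-based alignment with the top-view gauge pose is therefore consistent along the slot. Going above slot 1 (544.6, 196.4).

>>> servo_tool --pt "-0.008 0.015 0 -0.1 -0.2 0 0" --pt "-0.008 0.02 0 0 0 0 0" --pt "-0.002 0.014 0.004 0 0 0 0" --pt "0 0.005 0.005 0 0 0 0" --pt "0 0 0.005 0 0 0 0" --pt "0 0 0 0 0 0 0" --pt "0 0 0 0 0 0 0"

```text
t: 7.18
eef_pos: [544.5, 186.8, 129.1]
tcp_rot: [-3.139, -0.004, 2.943]
ft_force: [-0.0, 0.1, -1.0]
opening: 0.145
```

```bash
python3 -c "from h import *; goto(544.6,196.4,120,169.1)"
```

```text
t 7.18 pos [544.461 186.823 129.081] rot [-179.856   -0.217  168.608] F [-0.022  0.117 -1.045] 
 tool shift mm [1.721 9.439 9.064] turn [-0.143 -0.218 -0.491] rows@40 0.32997656239510686
```

>>> servo_tool --pt "0.001 0.005 0.003 -0.1 -0.2 -0.4 0" --pt "0.0007 0.0044 0.003 0 0 0 0" --pt "0 0 0.002 0 0 0 0" --pt "0 0 0 0 0 0 0" --pt "0 0 0 0 0 0 0"

```text
t: 7.6
eef_pos: [543.7, 195.9, 120.3]
tcp_rot: [-3.141, -0.001, 2.95]
ft_force: [-0.5, -0.4, -0.2]
opening: 0.143
```

```bash
python3 -c "from h import *; goto(544.6,196.4,112,169.1)"
```

```text
t 7.60 pos [543.659 195.857 120.265] rot [-179.938   -0.042  168.994] F [-0.51  -0.376 -0.242] 
 tool shift mm [-0.826  0.722  8.264] turn [-0.062 -0.042 -0.106] rows@40 0.2084117178114427
```

>>> servo_tool --pt "-0.0006 0.0006 0.004 0 0 -0.1 0" --pt "0 0 0.004 0 0 0 0" --pt "0 0 0.002 0 0 0 0" --pt "0 0 0.002 0 0 0 0" --pt "0 0 0 0 0 0 0"

```text
t: 8.02
eef_pos: [544.5, 196.1, 107.2]
tcp_rot: [-3.141, -0.0, 2.951]
ft_force: [0.2, 0.4, -0.7]
opening: 0.15
```

```bash
python3 -c "from h import *; goto(544.6,196.4,105,169.1)"
```

```text
t 8.02 pos [544.496 196.112 107.185] rot [-179.944   -0.022  169.093] F [ 0.184  0.401 -0.74 ] 
 tool shift mm [-0.048  0.305  2.184] turn [-0.056 -0.022 -0.007] rows@40 0.05515276280762569
```

>>> servo_tool --pt "0 0.0002 0.002 0 0 0 0" --pt "0 0 0.002 0 0 0 0" --pt "0 0 0.001 0 0 0 0"

```text
t: 8.27
eef_pos: [544.7, 196.3, 101.8]
tcp_rot: [-3.141, -0.0, 2.951]
ft_force: [0.4, -0.4, -0.5]
opening: 0.147
```

>>> servo_tool --pt "0 0 0.002 0 0 0 0" --pt "0 0 0.001 0 0 0 0"

```text
t: 8.43
eef_pos: [544.7, 196.3, 98.5]
tcp_rot: [-3.141, -0.0, 2.951]
ft_force: [-0.5, 0.1, -0.5]
opening: 0.149
```

>>> servo_tool --pt "0 0 0.002 0 0 0 0" --pt "0 0 0.002 0 0 0 0" --pt "0 0 0.001 0 0 0 0"

```text
t: 8.68
eef_pos: [544.7, 196.3, 93.0]
tcp_rot: [-3.141, -0.0, 2.951]
ft_force: [-0.1, -0.2, -0.4]
opening: 0.146
```

>>> servo_tool --pt "0 0 0.002 0 0 0 0" --pt "0 0 0.002 0 0 0 0" --pt "0 0 0.001 0 0 0 0"

```text
t: 8.93
eef_pos: [544.7, 196.3, 87.5]
tcp_rot: [-3.141, 0.0, 2.951]
ft_force: [0.2, -0.5, -0.1]
opening: 0.145
```

```bash
python3 -c "from h import *; goto(544.6,196.4,78,169.1)"
```

```text
t 8.93 pos [544.713 196.286  87.489] rot [-179.954    0.     169.088] F [ 0.224 -0.473 -0.146] 
 tool shift mm [0.133 0.098 9.489] turn [-0.046  0.    -0.012] rows@40 0.23727103216085274
```

It is going in with no force. Continue down to flange contact.

>>> servo_tool --pt "0 0 0.002 0 0 0 0" --pt "0 0 0.002 0 0 0 0" --pt "0 0 0.002 0 0 0 0" --pt "0 0 0.001 0 0 0 0" --pt "0 0 0 0 0 0 0"

```text
t: 9.35
eef_pos: [544.6, 196.2, 79.4]
tcp_rot: [-3.141, -0.0, 2.951]
ft_force: [-0.6, 0.8, -0.2]
opening: 0.147
```

>>> servo_tool --pt "0 0 0.001 0 0 0 0" --pt "0 0 0.0007 0 0 0 0" --pt "0 0 0 0 0 0 0"

```text
t: 9.6
eef_pos: [544.7, 196.3, 77.5]
tcp_rot: [-3.141, -0.0, 2.951]
ft_force: [1.0, -0.3, -0.3]
opening: 0.145
```

```bash
python3 -c "from h import *; goto(544.6,196.4,78,169.1)"
```

```text
t 9.60 pos [544.657 196.277  77.527] rot [-179.946   -0.018  169.087] F [ 0.998 -0.28  -0.324] 
 tool shift mm [ 0.079  0.11  -0.473] turn [-0.054 -0.018 -0.013] rows@40 0.012303069806840086
```

>>> servo_tool --pt "0 0 0.001 0 0 0 0" --pt "0 0 0 0 0 0 0"

```text
t: 9.77
eef_pos: [544.8, 196.3, 77.0]
tcp_rot: [-3.141, 0.0, 2.951]
ft_force: [-1.7, -0.5, 4.0]
opening: 0.147
```

>>> servo_tool --pt "0 0 0.0008 0 0 0 0" --pt "0 0 0 0 0 0 0"

```text
t: 9.93
eef_pos: [544.7, 196.3, 77.0]
tcp_rot: [-3.141, 0.0, 2.951]
ft_force: [-1.0, -1.6, 4.6]
opening: 0.149
```

Contact at TCP z ≈ 77.2 (expected 77.7) with 4.6 N, so the flange is seated. Releasing and backing up.

>>> servo_tool --pt "0 0 -0.0003 0 0 0 20" --pt "0 0 0 0 0 0 30" --pt "0 0 0 0 0 0 40" --pt "0 0 0 0 0 0 45"

```text
t: 10.27
eef_pos: [545.0, 196.3, 77.6]
tcp_rot: [-3.141, 0.001, 2.951]
ft_force: [-0.2, 0.6, -0.2]
opening: 0.355
```

>>> servo_tool --pt "0 0 -0.005 0 0 0 45" --pt "0 0 -0.01 0 0 0 45" --pt "0 0 -0.02 0 0 0 45" --pt "0 0 -0.025 0 0 0 45" --pt "0 0 -0.03 0 0 0 45" --pt "0 0 -0.03 0 0 0 45" --pt "0 0 -0.02 0 0 0 45" --pt "0 0 0 0 0 0 45"

```text
t: 10.93
eef_pos: [544.1, 196.2, 227.5]
tcp_rot: [-3.141, -0.0, 2.951]
ft_force: [1.0, 0.2, -0.6]
opening: 0.451
```

>>> servo_tool --pt "0.01 0.03 0 0 0 0 45" --pt "0.01 0.04 0 0 0 0 45" --pt "0.01 0.04 0 0 0 0 45" --pt "0.01 0.04 0 0 0 0 45" --pt "0.01 0.04 0 0 0 0 45" --pt "0.005 0.03 0 0 0 0 45" --pt "0 0 0 0 0 0 45" --pt "0 0 0 0 0 0 45"

```text
t: 11.6
eef_pos: [530.3, 430.4, 231.0]
tcp_rot: [3.141, 0.004, 2.947]
ft_force: [0.3, -0.8, 0.2]
opening: 0.449
```

```bash
python3 - <<'E'
from h import *
s=env.read_camera("side");t=env.read_camera("top")
print(env.state()["eef_pos"],env.state()["opening"])
f=lambda im,x,y,w:cv2.resize(cv2.convertScaleAbs(im[y:y+w,x:x+w],alpha=1.4),(395,395),interpolation=cv2.INTER_CUBIC)
cv2.imwrite("pics/e1.png",np.hstack([f(s["img"],255,130,65),f(t["img"],220,180,65)]))
im=t["img"]; hsv=cv2.cvtColor(im,cv2.COLOR_BGR2HSV); H,S,V=[hsv[...,i].astype(int) for i in range(3)]
red=((H<8)|(H>172))&(S>120)&(V>40)
for k in blobs(red,60):
    x,y=k[:,0].mean(0)
    if 220<x<435 and 170<y<260: print(x,y,rect(t,k,112 if x<300 else 97))
E
```

```text
[530.637 429.104 231.184] 0.44841887340784
239.3148148148148 210.42592592592592 [537.298 191.425  57.679  23.667 -11.703]
410.74117647058824 205.05882352941177 [ 560.723 -279.163   58.035   25.671  -16.421]
382.6078431372549 196.27450980392157 [ 584.124 -199.961   57.942   23.21   -16.628]
```

View pics/e1.png

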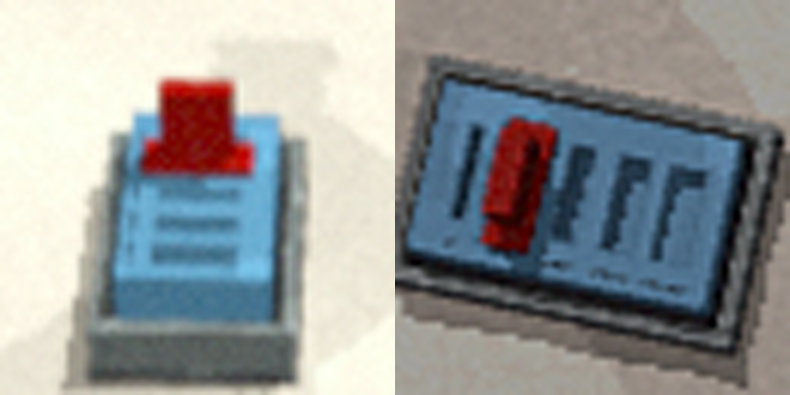

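The picture shows the sample upright in the two-dot slot with its flange flat on the gauge, in line with the slots. The narrowest slot (left) and the three wider ones are empty, and the other two samples have not moved.

```bash
python3 -c "
from cell import env
print(env.state()['ft_force'],env.state()['qvel']); env.job_done()"
```

```text
[ 0.20258933 -0.07397759  0.21311254] [-0.02449977 -0.01265111  0.01022322 -0.00322897  0.0022232  -0.00296749]
the job is handed in; nothing more can be done
```

The sample from the yellow-framed well is now in the gauge's two-dot slot (8 mm wide), with its flange flat on the gauge. I let go of it and handed the job in at about 11.7 s; no verdict was reported.

- **Choosing the slot:** In the side camera the hanging blade looked about 31 mm high, which points to the two-dot slot. I did not try the 5 mm slot, because the blade is at least 5.5 mm thick by the specification.
- **Feel:** The blade went down about 30 mm with no measurable force. It met a firm stop at TCP height 77.2 mm, against 77.7 mm expected for full seating, with about 4.6 N on the wrist. It goes in and seats fully, so the specification rules out any wider slot.
- **Last pictures:** The sample stands upright and in line with the slot. The other two samples are within about 2 mm of their first measurement. The arm was clear of everything, at about z 231 mm.
- **Disagreement:** The side camera's columns differed by about 1.5 px (4–5 mm) from positions predicted with the top camera and the arm. The difference was the same on the gauge and on the sample, so it cancelled out.
- **Not checked:** I did not re-measure the bystanders afterwards. I kept the arm away from them and felt no contact.

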